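Third hand for a drawer front

ROBOT

A 7-joint arm with a two-finger parallel gripper is mounted at the origin on the work surface. World frame = base frame: x ahead of the robot, y to its left, z up, the work surface at z = 0. Lengths are in m, angles in rad, forces in N, time in s.
With the tool pointing down it reaches from about 0.425 to 0.925 m from the base axis. Payload 6.8 kg.
Tool frame: the origin (TCP) lies at the very end of the fingers, on their centre line; the grasp point (between the pads) lies 19 mm behind it (tcp_to_grasp is the distance from the TCP to the grasp point, in m); z points along the fingers, y is the direction in which the jaws open and shut (so a half turn about z gives the same grasp; the last joint's range is limited). The gripper opens to 85 mm and grips with 20 to 120 N. Pads are 22 mm wide; open, the fingers measure 114 mm over their backs; the gripper's body (76 mm by 85 mm) begins 54 mm behind the grasp point. The pads swing forward as they close: fully open they stand 13 mm farther back than shut.
Start: joints at [-1.32, 0.477, 0.022, 1.555, -0.011, 1.109, -0.083], TCP at [0.237, 0.632, 0.231] pointing down, gripper open.
Joint ranges: [-2.96, 2.96], [-0.34, 2.1], [-1.41, 1.46], [0.24, 2.44], [-1.37, 4.51], [0.17, 1.92], [-2.96, 2.96]. Speed limits (rad/s): [2.39, 2.39, 3.14, 3.14, 3.14, 3.14, 3.14].

INTERFACE

Orientations are given as a unit quaternion [w, x, y, z].
In Python, from station import * gives the robot as it stands.
- The arm moves only by the tool apply_moves, never from a script. Its argument "increments" is one flat list of numbers, 5 for each row, row after row: the finger opening in mm, from 0 to 85.4, then the shift along the tool's x, y, z in mm, then the turn about the tool's z in degrees. In form: [claw, tx, ty, tz, roll, claw, tx, ty, tz, roll, ...]. A call has 1 to 12 rows; each row shifts and turns the pose as measured when the row begins, along the tool's axes as they then stand; what a row does not reach is not made up. A row lasts 1/8 s, in which the tool goes at most 62.5 mm and 10.7 degrees, less where a joint would pass 70% of its speed; a pose out of reach is approached as far as the arm can. A call with a gripper value outside its range is refused whole. The fingers move at their own pace and stop on an object; "squeeze" is the grip in N (left out, the last holds). Time passes only in rows, so rows that do not move let the fingers close. It gives the time, the measured TCP pose, the force and the opening at its end, in the units of the state.
- get_obs(): the state, without advancing time (a new reading comes with each control period).
- read_camera(name): name is "side" or "top"; returns (picture, depth): 420x560x3 uint8, blue, green, red; 420x560 float32, m along the optical axis (not along the pixel's ray), 0 where there is no reading.
- get_calibration(name): a dict with "mtx" (3x3 intrinsics, pixels), "camera_from_world" (4x4, takes a point from world to camera coordinates). Camera axes: x right, y down, z forward; pixel columns grow to the right and rows downward; lengths in m; the calibration is good to about 2 mm. A picture is of the moment at which its call begins. get_calibration takes no time and is no camera call.
- hand_in(): hands the job in, once; it reports no verdict.
Trained networks look in the newest picture that a camera, given by its name, has taken for a name from the list of things; names that differ only in an ending like _2 or _b are one class to them, and where a whole thing is asked for, a point or a joint stands for the part that bears it (a point fixed in the world has none). Each returns a list of dicts, best first, with "p" (0 to 1); they miss things now and then, are a little off and sometimes report something else, mostly with a low value. They report only what shows in the picture. A call takes as long as a camera call. They do not tell look-alikes from the thing itself.
- outline_of(camera, thing): "pixels" (420x560 bool, what is visible of it) and "extent" ([centre column, centre row, width, height] in pixels, round what is visible of it).
The state is a dict: "t": time; "q": joint angles; "joint_vel": joint speeds; "joint_torque": joint torques, N m; "eef_pos": TCP position; "tool_rot": TCP orientation; "contact_force": force on the tool from outside, world axes, zero at the start; "torque": the same for the moment, N m; "gripper_width": opening from 0.0 (shut) to 1.0 (fully open).
Only numpy, scipy, OpenCV 4.12 (cv2) and the standard library are available. Lean on these libraries where they do the work, as an engineer would, in place of code of your own. Each camera call takes 0.05 s, during which the arm holds its last target.

TASK

Take the blue drawer front out of its holder and stand it upright on the jig's narrow raised steel ledge, touching the ledge, square to the wooden drawer box and with its ends level with the box's sides, before pushing the box back. Then press it flat against the box until the black needles lie over the green of the scales (about 12 N), never pushing on deep into the red, and keep that push steady for a good three seconds; finish while still holding it pressed there, so that a colleague can screw it on from inside. Leave the bowl, the jar and the screwdriver where they are.

Things in the scene. Friction and masses are not known exactly. Their poses are not given: they have to be found in the camera images.
- panel: blue-painted wooden drawer front, a flat board 16 mm thick (its x), 170 mm long (its y), 95 mm high (its z), 0.13-0.25 kg, bare wood on its top edge. Origin: centre of its underside. It starts standing on edge in the holder, 10 mm above the table; front and back are alike.
- holder: fixed grey plate 80 x 190 x 10 mm with four dark wooden posts that rise to 32 mm above the table and form a slot 20 mm wide along its y, in which the panel stands. Origin: centre of its underside, on the table; x across the slot. It may be to the robot's left or right.
- jig: fixed plywood jig, base 300 x 270 x 18 mm, from x = -50 to +250 mm. Origin: on the table, below the front face of the unpushed drawer box; x points away from the robot (level, the pressing direction), y along the ledge, z up. Aluminium rails beside the box (y = +-104 to +-128 mm), tops at z = 70 mm, carry the white, green, red scales. Back plate 103 mm high at x = 213 to 231 mm.
- ledge (a point): middle of the free part of the ledge's top. The ledge is a fixed dark steel bar on the jig, the narrow raised support: 140 mm long in y, its level top 60 mm above the table, running from x = -26 mm to +22 mm in the jig's frame, so that 26 mm stand free in front of the unpushed box; this point lies at x = -13, y = 0, z = 60 mm of the jig.
- tray: open wooden drawer box 140 (x) x 170 (y) x 52 mm (z) on a sprung slide. Its frame equals the jig's when unpushed and moves with the box: front face is the plane x = 0, y -85 to +85 mm, 64 to 116 mm above the table. A panel on the ledge flat against it has its origin at x = -8, y = 0, z = 60 mm and rises 39 mm above the rim. Box moves only along the jig's x.
- tray_face (a point): point on the box's front face, on its middle line, 60 mm above the table; axes as the box. At rest it is at x = 0 of the jig, end stop at 26 mm. Springs resist with 1 N per mm of push (plus 0.3 N friction) and return the box. Two black needles beside the box move with it over the scales: white 0 to 8 mm of push, green 8 to 16, red beyond; mid green = 12 mm = 12 N.
- bowl: bystander: terracotta bowl, 90 mm wide, 50 mm high, on the table beyond the holder. Origin: centre of its underside.
- jar: bystander: blue closed jar, 52 mm wide, 65 mm high, with a white cap, on the table beyond the holder. Origin: centre of its underside.
- screwdriver: bystander: screwdriver with grey handle, 170 mm long, lying along its x on the table on the robot's side of the jig, up to 26 mm high. Origin: middle of its length, at table height.
Mind the look-alikes: they are no part of the job. Of the things like the panel, leave any that is white or yellow; of the rest the smaller one is meant.

How it is judged:
On the way, in this order (a step that is already met when the one before it is completed fails the run):
1. the panel stands on the ledge, upright, square and centred in front of the box, before the box is pushed back (y of panel in the frame of tray between -0.01 and 0.01 m and z of panel in the frame of ledge between -0.003 and 0.004 m and angle between panel's own z axis and vertical below 0.08 rad and angle between the x axis of panel and the x axis of tray, either way round below 0.07 rad and contact force between panel and jig above 0.2 N and x of tray in the frame of jig below 0.006 m and x of panel in the frame of tray between -0.03 and -0.005 m), for 0.2 s.
2. the panel is pressed flat against the box with the needles in the green, steadily for 2 s (y of panel in the frame of tray between -0.01 and 0.01 m and z of panel in the frame of ledge between -0.003 and 0.004 m and angle between panel's own z axis and vertical below 0.08 rad and angle between the x axis of panel and the x axis of tray, either way round below 0.07 rad and x of tray in the frame of jig between 0.007 and 0.017 m and contact force between panel and tray between 5 and 19 N and x of panel in the frame of tray between -0.012 and -0.005 m and contact force between the fingers and panel above 2 N), for 2 s.
At the end, for the whole second after the job is handed in: The robot still presses the panel: box back 7-17 mm, 5-19 N on it, panel still, fingers on it; underside 3 mm below to 4 mm above ledge top, centred within 10 mm, upright within 0.08 rad, square within 0.07 rad. Bowl and jar moved under 30 mm, screwdriver under 40 mm (all of step 2 and linear speed of panel below 0.02 m/s and distance of each of bowl, jar from where it was at the start of the episode below 0.03 m and distance of screwdriver from where it was at the start of the episode below 0.04 m); the arm keeps its last pose, push and grip.
It fails at once if the box is pushed back more than 21 mm, deep into the red (x of tray in the frame of jig above 0.021 m).
It fails at once if the bowl, jar or screwdriver is shifted or knocked over (distance of any of bowl, jar from where it was at the start of the episode above 0.03 m or distance of screwdriver from where it was at the start of the episode above 0.04 m or angle between any of bowl, jar's own z axis and vertical above 0.5 rad).
It also fails if it takes over 51 s, if anything falls off the work surface, if the arm or the gripper's body presses on something with over 40 N, if the wrist force passes 120 N, or if a joint passes its speed limit or range.

## Working session

There is one attempt and no reset: what is moved stays moved. The work goes in short steps, Python scripts to look and compute and a tool call to move; the robot and the scene stay as the last step left them, time stands still between calls to the robot, and variables do not carry over. Pictures are saved under pics/ and viewed, and the job is handed in when it is done.

Besides the shell and the picture viewer there is one more tool, called after ">>>" as name(argument=value, ...) on one line, values as JSON. apply_moves: Moves the arm, as the interface text tells. Its arguments: {"type":"object","properties":{"increments":{"type":"array"},"squeeze":{"type":"number"}},"required":["increments"]}

```bash
ls; mkdir -p pics; python3 - <<'E'
from station import *
import cv2, numpy as np, json
o=get_obs(); print({k:np.round(v,3).tolist() for k,v in o.items()})
for n in ["side","top"]:
    im,d=read_camera(n); cv2.imwrite(f"pics/{n}0.png",im); np.savez(f"{n}0.npz",im=im,d=d)
    c=get_calibration(n); print(n,np.round(c["mtx"],2).tolist(),np.round(c["camera_from_world"],4).tolist())
    for t in ["panel","holder","jig","tray"]:
        for r in outline_of(n,t): print(n,t,round(r["p"],2),np.round(r["extent"],1).tolist())
E
```

```text
pics
{'t': 0.0, 'q': [-1.32, 0.478, 0.022, 1.556, -0.011, 1.109, -0.083], 'joint_vel': [0.001, -0.001, 0.001, -0.0, -0.001, 0.002, -0.0], 'joint_torque': [0.001, -59.647, 1.608, -28.119, 0.012, 0.01, 0.0], 'eef_pos': [0.237, 0.631, 0.23], 'tool_rot': [-0.0, 0.178, 0.984, -0.001], 'contact_force': [0.016, -0.03, -0.883], 'torque': [0.015, 0.008, -0.007], 'gripper_width': 1.003}
side [[398.56, 0.0, 279.38], [0.0, 398.56, 206.0], [0.0, 0.0, 1.0]] [[0.7154, -0.6985, 0.0136, -0.5064], [-0.5282, -0.5535, -0.644, 0.203], [0.4574, 0.4535, -0.7649, 0.911], [0.0, 0.0, 0.0, 1.0]]
side panel 0.87 [392.8, 373.2, 147.5, 37.6]
side panel 0.8 [224.2, 271.2, 111.7, 55.9]
side panel 0.65 [275.0, 208.4, 44.2, 64.0]
side panel 0.64 [349.5, 265.9, 55.8, 73.5]
side panel 0.37 [224.2, 118.8, 77.3, 61.1]
side holder 0.62 [272.7, 220.9, 64.2, 52.5]
side jig 0.88 [233.4, 129.9, 129.2, 98.8]
side tray 0.92 [224.2, 119.3, 76.4, 54.8]
top [[390.64, 0.0, 283.18], [0.0, 390.64, 206.28], [0.0, 0.0, 1.0]] [[0.0588, -0.9983, -0.0046, -0.204], [-0.978, -0.0566, -0.2007, 0.5018], [0.2001, 0.0163, -0.9796, 0.9478], [0.0, 0.0, 0.0, 1.0]]
top panel 0.72 [383.9, 214.9, 74.1, 29.2]
top panel 0.64 [312.9, 297.4, 67.5, 91.5]
top panel 0.55 [290.1, 210.4, 66.8, 27.2]
top holder 0.59 [285.4, 214.8, 71.7, 42.8]
top jig 0.77 [163.2, 154.1, 115.6, 124.4]
top tray 0.87 [154.9, 142.2, 94.9, 97.8]
top tray 0.27 [163.8, 154.9, 115.6, 125.1]
```

View pics/side0.png

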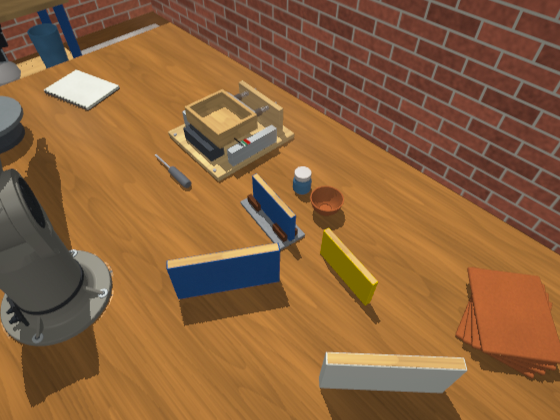

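View pics/top0.png

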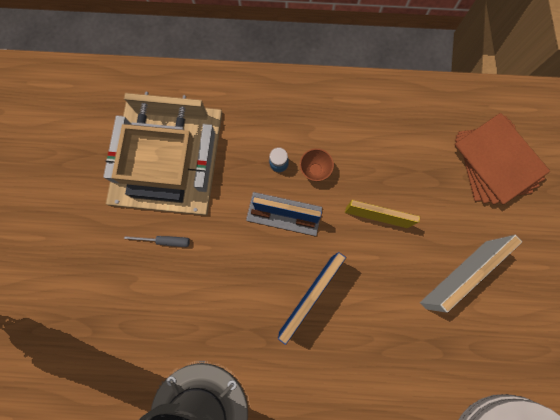

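The side picture shows the small blue panel in the holder near (275,208), with a larger blue look-alike at (225,270) and a yellow and a white board. The jar is at (303,180), the bowl at (327,201), the jig at (233,130) and the screwdriver at (175,172). In the top picture the panel is at (287,208) and the box at (155,150). I'll measure next.

```bash
cat > h.py <<'E'
import numpy as np, cv2
from station import *
def cal(n):
    c=get_calibration(n); return np.array(c["mtx"]),np.array(c["camera_from_world"])
def cloud(n,d):
    K,T=cal(n); v,u=np.mgrid[0:d.shape[0],0:d.shape[1]]
    p=np.stack([(u-K[0,2])/K[0,0]*d,(v-K[1,2])/K[1,1]*d,d],-1)
    Ti=np.linalg.inv(T); return p@Ti[:3,:3].T+Ti[:3,3]
def proj(n,P):
    K,T=cal(n); P=np.atleast_2d(P); c=P@T[:3,:3].T+T[:3,3]; q=c@K.T; return q[:,:2]/q[:,2:]
def load(n,s="0"):
    z=np.load(f"{n}{s}.npz"); return z["im"],z["d"]
E
python3 - <<'E'
from h import *
for n in ["side","top"]:
    im,d=load(n); P=cloud(n,d)
    print(n,"table z", np.median(P[...,2][(d>0)&(abs(P[...,2])<.03)]))
    # heights stats in regions
    for t,zl in [("panel",None),("holder",None),("jig",None),("tray",None)]:
        for r in outline_of(n,t):
            m=r["pixels"]&(d>0); Q=P[m]
            print(t,round(r["p"],2),np.round(r["extent"]).tolist(),np.round(np.median(Q,0),3),"z98",np.round(np.percentile(Q[:,2],[2,98]),3), end=" ")
            # top rim
            zt=np.percentile(Q[:,2],98); R=Q[Q[:,2]>zt-.008]
            if len(R)>10:
                (c,s,a)=cv2.minAreaRect((R[:,:2]*1000).astype(np.float32)); print("rim",np.round(c,1),np.round(s,1),round(a,1))
    b=cv2.resize(im[80:260,90:350],None,fx=3,fy=3,interpolation=cv2.INTER_CUBIC); cv2.imwrite(f"pics/{n}0z.png",b)
E
```

```text
side table z 0.00023189403969714473
panel 0.87 [393.0, 373.0, 148.0, 38.0] [ 0.365 -0.633  0.111] z98 [0.006 0.139] rim [ 371.8 -630. ] [ 23.8 243.4] 43.6
panel 0.8 [224.0, 271.0, 112.0, 56.0] [ 0.289 -0.258  0.09 ] z98 [0.004 0.134] rim [ 295.7 -252.7] [ 24.8 235.7] 57.6
panel 0.65 [275.0, 208.0, 44.0, 64.0] [ 0.497 -0.194  0.078] z98 [0.015 0.107] rim [ 503.7 -185.4] [165.7  17.3] 80.8
panel 0.64 [350.0, 266.0, 56.0, 74.0] [ 0.502 -0.432  0.065] z98 [0.002 0.097] rim [ 509.5 -423. ] [168.6  17.7] 78.8
panel 0.37 [224.0, 119.0, 77.0, 61.0] [0.622 0.161 0.09 ] z98 [0.057 0.117] rim [618.7 157.7] [177.  150.5] 87.5
holder 0.62 [273.0, 221.0, 64.0, 52.0] [ 0.482 -0.188  0.011] z98 [0.006 0.033] rim [ 488.3 -177.2] [ 42.1 174.3] 2.1
jig 0.88 [233.0, 130.0, 129.0, 99.0] [0.614 0.11  0.068] z98 [0.004 0.116] rim [619.6 157.6] [177.  152.2] 87.5
tray 0.92 [224.0, 119.0, 76.0, 55.0] [0.621 0.161 0.091] z98 [0.066 0.117] rim [618.9 157.5] [175.8 151.1] 86.7
top table z 0.0007596878093676374
panel 0.72 [384.0, 215.0, 74.0, 29.0] [ 0.503 -0.418  0.085] z98 [0.006 0.099] rim [ 506.6 -422.5] [169.5  16.7] 79.1
panel 0.64 [313.0, 297.0, 68.0, 92.0] [ 0.291 -0.249  0.133] z98 [0.033 0.136] rim [ 293.2 -253.3] [ 22.4 236.1] 57.3
panel 0.55 [290.0, 210.0, 67.0, 27.0] [ 0.498 -0.183  0.101] z98 [0.011 0.109] rim [ 501.5 -183.7] [168.1  17. ] 80.8
holder 0.59 [285.0, 215.0, 72.0, 43.0] [ 0.484 -0.178  0.011] z98 [0.007 0.034] rim [ 495.  -179.4] [176.3  31. ] 80.8
jig 0.77 [163.0, 154.0, 116.0, 124.0] [0.626 0.143 0.072] z98 [0.014 0.118] rim [616.5 156.8] [172.4 150.6] 87.4
tray 0.87 [155.0, 142.0, 95.0, 98.0] [0.62  0.161 0.078] z98 [0.071 0.119] rim [616.2 156.9] [172.  149.6] 87.1
tray 0.27 [164.0, 155.0, 116.0, 125.0] [0.625 0.142 0.072] z98 [0.015 0.118] rim [616.5 156.8] [172.4 150.6] 87.4
```

View pics/top0z.png

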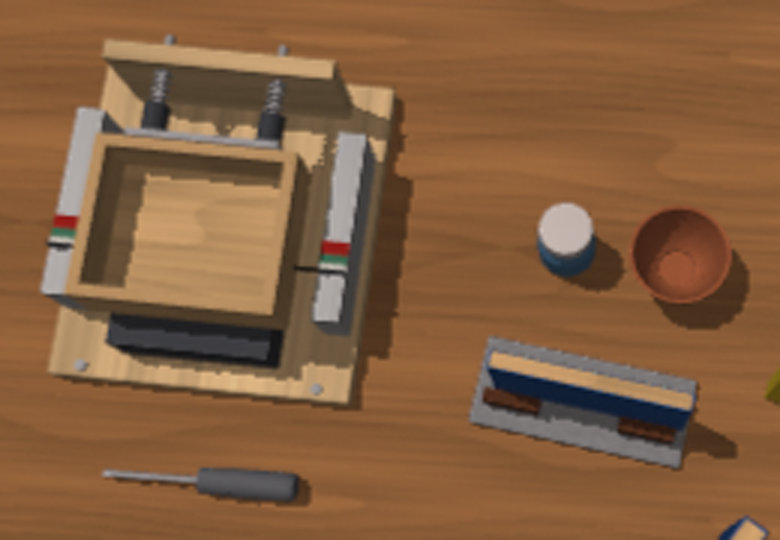

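View pics/side0z.png

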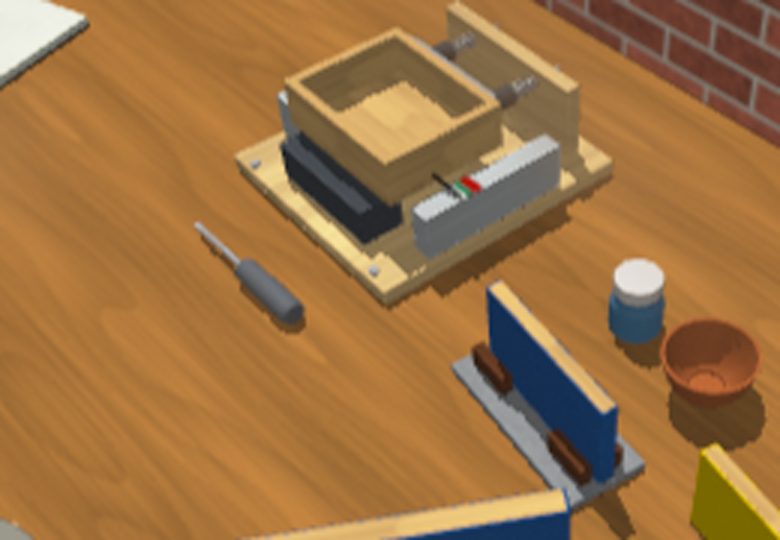

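```bash
python3 - <<'E'
from h import *
from scipy.spatial.transform import Rotation as R
for n in ["side","top"]:
    im,d=load(n); P=cloud(n,d)
    for t,p in [("jar",None),("bowl",None),("screwdriver",None)]:
        for r in outline_of(n,t)[:1]:
            Q=P[r["pixels"]&(d>0)]; print(n,t,round(r["p"],2),np.round(np.median(Q,0),3),np.round(np.ptp(Q,0),3))
    # regions near jig: classes by height
    M=(d>0)&(P[...,0]>.45)&(P[...,0]<.85)&(P[...,1]>-.0)&(P[...,1]<.33)
    Q=P[M]
    for lo,hi,nm in [(.108,.122,"rim"),(.064,.076,"rails"),(.012,.024,"base"),(.097,.107,"back"),(.055,.063,"ledge")]:
        S=Q[(Q[:,2]>lo)&(Q[:,2]<hi)]
        c,s,a=cv2.minAreaRect((S[:,:2]*1000).astype(np.float32)); print(n,nm,len(S),np.round(c,1),np.round(s,1),round(a,2),np.median(S[:,2]).round(4))
E
```

```text
side jar 0.77 [ 0.634 -0.163  0.047] [0.1   0.076 0.069]
side bowl 0.61 [ 0.647 -0.246  0.032] [0.089 0.088 0.055]
side screwdriver 0.55 [0.413 0.108 0.02 ] [0.037 0.165 0.032]
side rim 731 [619.6 157.6] [177.  152.2] 87.47 0.1148
side rails 1336 [648.4 155.5] [261.9 253.3] 87.11 0.0724
side base 1555 [644.9 155.1] [273.8 301.8] 87.49 0.0179
side back 634 [660.8 155.8] [198.3 233.6] 87.11 0.1023
side ledge 516 [644.8 151.5] [251.3 253.2] 87.46 0.0597
top jar 0.96 [ 0.633 -0.155  0.064] [0.048 0.051 0.072]
top bowl 0.81 [ 0.639 -0.257  0.023] [0.104 0.093 0.06 ]
top screwdriver 0.74 [0.411 0.116 0.023] [0.026 0.169 0.032]
top rim 1280 [649.4 155.3] [172.4 216.5] 87.35 0.116
top rails 3110 [647.7 156.3] [232.4 267.9] 1.84 0.073
top base 3173 [642.  155.5] [271.5 301.9] 87.38 0.0185
top back 959 [657.1 154.2] [200.2 232.9] 87.67 0.1028
top ledge 710 [642.5 154.7] [256.  254.3] 87.5 0.0602
```

```bash
python3 - <<'E'
from h import *
a=np.deg2rad(-2.6); ux=np.array([np.cos(a),np.sin(a)]); uy=np.array([-np.sin(a),np.cos(a)]); O=np.array([.5436,.1598])
for n in ["side","top"]:
    im,d=load(n); P=cloud(n,d); Q=P[d>0]; X=(Q[:,:2]-O)@ux*1000; Y=(Q[:,:2]-O)@uy*1000; Z=Q[:,2]*1000
    print(n,"tray front edge by y:",[ (y,round(float(np.percentile(X[(abs(Y-y)<8)&(Z>110)&(Z<122)&(X>-40)&(X<60)],3)),1)) for y in range(-70,71,20)])
    print("front face z 75-105 :",[ (y,round(float(np.median(X[(abs(Y-y)<8)&(Z>75)&(Z<105)&(X>-40)&(X<8)])),1)) for y in range(-70,71,28)])
    print("sides", [(x,np.round(np.percentile(Y[(abs(X-x)<8)&(Z>111)&(Z<122)&(abs(Y)<110)],[2,98]),1).tolist()) for x in (10,40,70,100,125)])
    m=(Z>54)&(Z<66)&(X<5)&(X>-60)&(abs(Y)<100)
    print("ledge",np.round(np.percentile(X[m],[2,50,98]),1),np.round(np.percentile(Y[m],[2,98]),1),np.median(Z[(m)&(X>-22)&(X<-6)]))
    m=(Z>10)&(Z<24)&(abs(X)<270); print("base x",np.round(np.percentile(X[m&(X<0)],1),1))
    # panel
    a2=np.deg2rad(-9.2); vx=np.array([np.cos(a2),np.sin(a2)]); vy=np.array([-np.sin(a2),np.cos(a2)]); O2=np.array([.5025,-.1845])
    X=(Q[:,:2]-O2)@vx*1000; Y=(Q[:,:2]-O2)@vy*1000
    m=(abs(X)<30)&(abs(Y)<110)
    print("panel top z",np.median(Z[m&(Z>98)]),"x by y",[(y,np.round(np.percentile(X[m&(Z>101)&(abs(Y-y)<10)],[4,50,96]),1).tolist()) for y in range(-75,76,30)],"y",np.round(np.percentile(Y[m&(Z>60)],[1,99]),1))
    print("face", [ (y,round(float(np.median(X[m&(Z>45)&(Z<95)&(abs(Y-y)<10)])),1)) for y in range(-75,76,30)])
E
```

```text
side tray front edge by y: [(-70, 1.6), (-50, 0.1), (-30, 1.0), (-10, 0.9), (10, 0.3), (30, 1.0), (50, 0.5), (70, 1.5)]
front face z 75-105 : [(-70, 2.0), (-42, 2.3), (-14, 1.8), (14, 2.0), (42, 2.2), (70, 1.9)]
sides [(10, [-84.3, 82.6]), (40, [-84.7, 83.8]), (70, [-84.9, 86.5]), (100, [-85.3, 85.6]), (125, [-83.9, 86.2])]
ledge [-24.7 -11.1   3.9] [-69.4  68.7] 60.15536043985969
base x -248.4
panel top z 105.0101869914506 x by y [(-75, [-6.7, 1.3, 7.3]), (-45, [-6.6, 0.0, 8.3]), (-15, [-6.0, 0.3, 8.3]), (15, [-6.7, 0.7, 9.3]), (45, [-5.5, 0.6, 7.6]), (75, [-6.4, 0.6, 9.5])] y [-83.3  84. ]
face [(-75, -4.8), (-45, -6.0), (-15, -5.9), (15, -6.0), (45, -5.7), (75, -6.1)]
top tray front edge by y: [(-70, -1.0), (-50, -1.9), (-30, -1.5), (-10, -1.7), (10, -1.8), (30, -1.8), (50, -1.7), (70, -1.7)]
front face z 75-105 : [(-70, -1.5), (-42, -1.5), (-14, -1.5), (14, -1.6), (42, -1.6), (70, -1.5)]
sides [(10, [-84.1, 83.7]), (40, [-85.0, 85.7]), (70, [-84.8, 85.5]), (100, [-84.9, 85.5]), (125, [-84.3, 82.9])]
ledge [-27.6 -14.7  -1.2] [-68.9  67.2] 60.59863440248581
base x -209.7
panel top z 105.9645998122366 x by y [(-75, [-9.3, -2.0, 5.6]), (-45, [-8.9, -1.3, 5.8]), (-15, [-9.1, -2.3, 6.2]), (15, [-9.1, -2.0, 5.8]), (45, [-8.9, -1.4, 5.8]), (75, [-8.7, -1.7, 5.9])] y [-82.6  82.8]
face [(-75, -9.0), (-45, -9.1), (-15, -9.0), (15, -9.0), (45, -9.0), (75, -9.0)]
```

```bash
cat >> h.py <<'E'
from scipy.spatial.transform import Rotation as R
def rot(o=None):
    o=o or get_obs(); q=o["tool_rot"]; return R.from_quat([q[1],q[2],q[3],q[0]]).as_matrix()
def yaw(M): return np.degrees(np.arctan2(M[1,1],M[0,1]))  # direction of tool y
def plan(wps,claw,step=50,rstep=9,start=None):
    """wps: list of (xyz, yaw_of_tool_y_deg). prints rows"""
    o=get_obs(); M=rot(o); p=np.array(o["eef_pos"]); rows=[]
    for P,yw in wps:
        P=np.array(P); dy=(yw-yaw(M)+180)%360-180
        n=max(1,int(np.ceil(max(np.linalg.norm(P-p)*1000/step,abs(dy)/rstep))))
        dp=(P-p)/n
        for i in range(n):
            t=M.T@dp*1000; rows.append([claw,*np.round(t,0 if step>10 else 1),round(-dy/n,1)])
            M=M@R.from_euler('z',-dy/n,degrees=True).as_matrix(); p=p+dp
    for i in range(0,len(rows),12): print(len(rows[i:i+12]),[float(x) for r in rows[i:i+12] for x in r])
def st():
    o=get_obs(); M=rot(o); print("t",round(o["t"],2),"p",np.round(np.array(o["eef_pos"])*1000,1),"yaw",round(yaw(M),2),"tilt",np.round(M[:2,2],4),"F",np.round(o["contact_force"],2),"w",round(o["gripper_width"]*85.4,1),"q",np.round(o["q"],2))
E
python3 - <<'E'
from h import *
st(); plan([((.55,.22,.24),25),((.5025,-.1843,.20),-9.2)],60)
E
```

```text
t 1.2 p [237.  632.  231.3] yaw 69.44 tilt [0. 0.] F [ 0.01 -0.38  0.96] w 85.6 q [-1.32  0.48  0.02  1.56 -0.01  1.11 -0.08]
12 [60.0, -40.0, -25.0, -1.0, 4.0, 60.0, -41.0, -22.0, -1.0, 4.0, 60.0, -43.0, -19.0, -1.0, 4.0, 60.0, -44.0, -16.0, -1.0, 4.0, 60.0, -45.0, -13.0, -1.0, 4.0, 60.0, -46.0, -10.0, -1.0, 4.0, 60.0, -47.0, -7.0, -1.0, 4.0, 60.0, -47.0, -3.0, -1.0, 4.0, 60.0, -47.0, 0.0, -1.0, 4.0, 60.0, -47.0, 3.0, -1.0, 4.0, 60.0, -47.0, 7.0, -1.0, 4.0, 60.0, -38.0, -24.0, 4.0, 3.8]
8 [60.0, -40.0, -21.0, 4.0, 3.8, 60.0, -41.0, -18.0, 4.0, 3.8, 60.0, -42.0, -16.0, 4.0, 3.8, 60.0, -43.0, -13.0, 4.0, 3.8, 60.0, -44.0, -10.0, 4.0, 3.8, 60.0, -45.0, -7.0, 4.0, 3.8, 60.0, -45.0, -4.0, 4.0, 3.8, 60.0, -45.0, -1.0, 4.0, 3.8]
```

>>> apply_moves(increments=[60, -40, -25, -1, 4, 60, -41, -22, -1, 4, 60, -43, -19, -1, 4, 60, -44, -16, -1, 4, 60, -45, -13, -1, 4, 60, -46, -10, -1, 4, 60, -47, -7, -1, 4, 60, -47, -3, -1, 4, 60, -47, 0, -1, 4, 60, -47, 3, -1, 4, 60, -47, 7, -1, 4])

```text
t: 2.58
eef_pos: [0.5545, 0.2107, 0.2427]
tool_rot: [-0.001, 0.541, 0.841, 0.003]
contact_force: [0.2, 0.4, 0.3]
gripper_width: 0.7
```

```bash
python3 - <<'E'
from h import *
st(); plan([((.5025,-.1843,.20),-9.2)],60)
E
```

```text
t 2.58 p [554.5 210.7 242.7] yaw 24.56 tilt [0.0011 0.0058] F [0.2  0.37 0.27] w 59.8 q [-0.74  0.34  0.35  1.77 -0.14  1.06  0.09]
9 [60.0, -38.0, -24.0, 4.0, 3.8, 60.0, -39.0, -21.0, 4.0, 3.8, 60.0, -40.0, -18.0, 4.0, 3.8, 60.0, -41.0, -16.0, 4.0, 3.8, 60.0, -42.0, -13.0, 4.0, 3.8, 60.0, -43.0, -10.0, 4.0, 3.8, 60.0, -44.0, -7.0, 4.0, 3.8, 60.0, -44.0, -4.0, 4.0, 3.8, 60.0, -44.0, -2.0, 4.0, 3.8]
```

>>> apply_moves(increments=[60, -38, -24, 4, 3.8, 60, -39, -21, 4, 3.8, 60, -40, -18, 4, 3.8, 60, -41, -16, 4, 3.8, 60, -42, -13, 4, 3.8, 60, -43, -10, 4, 3.8, 60, -44, -7, 4, 3.8, 60, -44, -4, 4, 3.8, 60, -44, -2, 4, 3.8, 60, 0, 0, 0, 0])

```text
t: 3.82
eef_pos: [0.4978, -0.1994, 0.2056]
tool_rot: [0.001, 0.773, 0.635, 0.005]
contact_force: [0.4, 0.8, -0.3]
gripper_width: 0.699
```

```bash
python3 - <<'E'
from h import *
st(); plan([((.5025,-.1843,.14),-9.2),((.5025,-.1843,.076),-9.2)],60,30)
for n in ["side","top"]:
    im,d=read_camera(n); cv2.imwrite(f"pics/{n}1.png",im[60:300,120:440].repeat(2,0).repeat(2,1))
E
```

```text
t 3.83 p [ 497.8 -199.4  205.6] yaw -11.2 tilt [0.0097 0.0054] F [ 0.4   0.83 -0.25] w 59.7 q [-0.24  0.31  0.63  1.95 -0.23  0.94  0.31]
6 [60.0, 5.0, 0.0, 22.0, -0.7, 60.0, 5.0, 0.0, 22.0, -0.7, 60.0, 5.0, 0.0, 22.0, -0.7, 60.0, -0.0, -0.0, 21.0, 0.0, 60.0, -0.0, -0.0, 21.0, 0.0, 60.0, -0.0, -0.0, 21.0, 0.0]
```

View pics/side1.png

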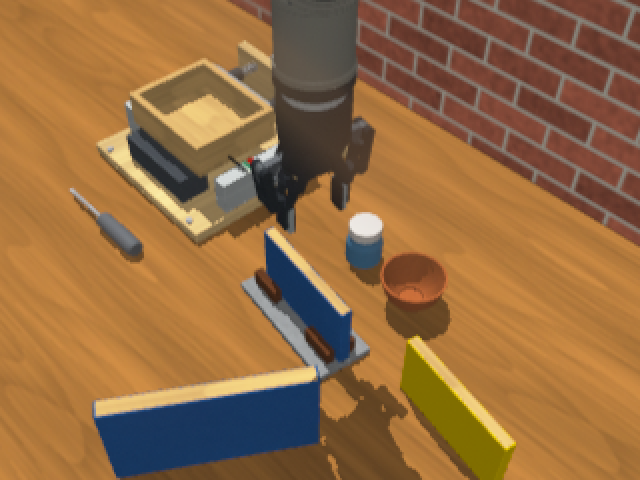

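View pics/top1.png

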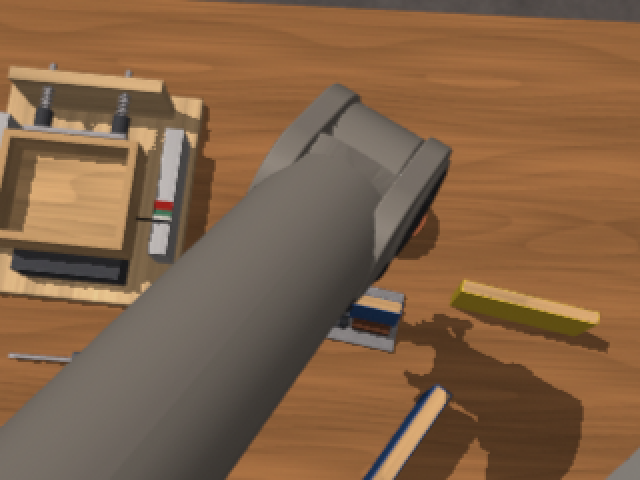

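>>> apply_moves(increments=[60, 5, 0, 15, -0.7, 60, 5, 0, 15, -0.7, 60, 5, 0, 15, -0.7, 60, 0, 0, 0, 0, 60, 0, 0, 0, 0])

```text
t: 4.55
eef_pos: [0.5031, -0.1744, 0.1563]
tool_rot: [-0.001, 0.755, 0.655, 0.006]
contact_force: [-0.2, 0.6, -0.8]
gripper_width: 0.702
```

```bash
python3 - <<'E'
from h import *
st(); plan([((.5025,-.1843,.14),-9.2),((.5025,-.1843,.076),-9.2)],60,20)
E
```

```text
t 4.55 p [ 503.1 -174.4  156.3] yaw -8.1 tilt [0.0079 0.0094] F [-0.23  0.64 -0.77] w 59.9 q [-0.24  0.37  0.57  2.   -0.28  0.84  0.36]
5 [60.0, -10.0, 1.0, 16.0, 1.1, 60.0, -0.0, -0.0, 16.0, 0.0, 60.0, -0.0, -0.0, 16.0, 0.0, 60.0, -0.0, -0.0, 16.0, 0.0, 60.0, -0.0, -0.0, 16.0, 0.0]
```

Side view: the open jaws are directly above the holder panel, whose top runs from (268,235) to (348,308), and well clear of the jar at (365,240). In the top view the arm hides most of the holder. Moves overshoot a little, so I'm going down in smaller steps.

>>> apply_moves(increments=[60, -7, 0, 8, 0.8, 60, 0, 0, 0, 0, 60, 0, 0, 12, 0, 60, 0, 0, 12, 0, 60, 0, 0, 0, 0, 60, 0, 0, 0, 0])

```text
t: 5.3
eef_pos: [0.5026, -0.1825, 0.1224]
tool_rot: [-0.0, 0.761, 0.649, 0.006]
contact_force: [0.2, 0.2, -0.1]
gripper_width: 0.704
```

```bash
python3 - <<'E'
from h import *
st(); plan([((.5025,-.1843,.074),-9.2)],60,20)
E
```

```text
t 5.3 p [ 502.6 -182.5  122.4] yaw -9.04 tilt [0.009  0.0089] F [ 0.18  0.15 -0.07] w 60.1 q [-0.2   0.43  0.55  2.02 -0.33  0.77  0.39]
3 [60.0, -1.0, -0.0, 16.0, 0.1, 60.0, -1.0, -0.0, 16.0, 0.1, 60.0, -1.0, -0.0, 16.0, 0.1]
```

>>> apply_moves(increments=[60, 0, 0, 14, 0, 60, 0, 0, 14, 0, 60, 0, 0, 12, 0, 60, 0, 0, 4, 0, 60, 0, 0, 0, 0, 60, 0, 0, 0, 0])

```text
t: 6.05
eef_pos: [0.5031, -0.1819, 0.0751]
tool_rot: [-0.001, 0.761, 0.649, 0.006]
contact_force: [0.2, -0.4, 0.1]
gripper_width: 0.7
```

```bash
python3 - <<'E'
from h import *
st(); plan([((.5025,-.1843,.073),-9.2)],60,10)
E
```

```text
t 6.05 p [ 503.1 -181.9   75.1] yaw -9.03 tilt [0.0087 0.0089] F [ 0.2  -0.38  0.15] w 59.8 q [-0.15  0.5   0.5   2.05 -0.39  0.68  0.45]
1 [60.0, -2.4, -0.2, 2.1, 0.2]
```

>>> apply_moves(increments=[60, -2.4, 0, 2, 0.2, 60, 0, 0, 0, 0, 10, 0, 0, 0, 0, 10, 0, 0, 0, 0, 10, 0, 0, 0, 0, 10, 0, 0, 0, 0, 10, 0, 0, 0, 0, 10, 0, 0, 0, 0, 10, 0, 0, 0, 0], squeeze=80)

```text
t: 7.18
eef_pos: [0.5033, -0.1847, 0.0741]
tool_rot: [0.0, 0.762, 0.648, 0.007]
contact_force: [-0.8, 0.4, 1.3]
gripper_width: 0.171
```

```bash
python3 - <<'E'
from h import *
st()
im,d=read_camera("side"); cv2.imwrite("pics/side2.png",im[60:300,120:440].repeat(2,0).repeat(2,1))
E
```

```text
t 7.17 p [ 503.3 -184.7   74.1] yaw -9.25 tilt [0.0105 0.0088] F [-0.76  0.35  1.26] w 14.6 q [-0.15  0.5   0.5   2.05 -0.4   0.68  0.45]
```

View pics/side2.png

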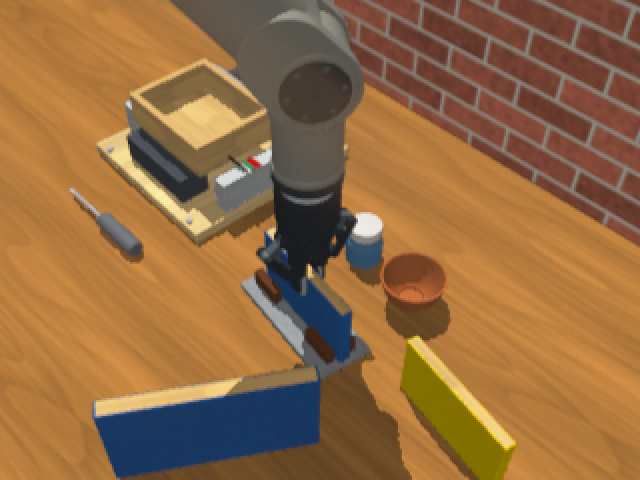

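Both jaws hold the panel on its top edge at about (300,275), opening 14.6 mm; bowl and jar are untouched. Lifting.

>>> apply_moves(increments=[10, 0, 0, -8, 0, 10, 0, 0, -14, 0, 10, 0, 0, -18, 0, 10, 0, 0, -18, 0, 10, 0, 0, -18, 0, 10, 0, 0, -18, 0, 10, 0, 0, -18, 0, 10, 0, 0, -12, 0, 10, 0, 0, 0, 0, 10, 0, 0, 0, 0])

```text
t: 8.48
eef_pos: [0.5005, -0.1857, 0.2066]
tool_rot: [-0.0, 0.762, 0.647, 0.007]
contact_force: [0.4, 0.3, -2.3]
gripper_width: 0.173
```

```bash
python3 - <<'E'
from h import *
st()
a=np.deg2rad(-2.6); ux=np.array([np.cos(a),np.sin(a)]); t=np.array([.5436,.1598])-.045*ux
print(t); plan([((*t,.215),-2.6)],10,28)
for n in ["side","top"]:
    im,d=read_camera(n); cv2.imwrite(f"pics/{n}3.png",im[60:300,120:440].repeat(2,0).repeat(2,1)); np.savez(f"{n}3.npz",im=im,d=d)
E
```

```text
t 8.47 p [ 500.5 -185.7  206.6] yaw -9.31 tilt [0.0111 0.0095] F [ 0.43  0.28 -2.28] w 14.8 q [-0.26  0.3   0.62  1.96 -0.23  0.94  0.31]
[0.49864632 0.16184133]
12 [10.0, 26.0, -4.0, -0.0, -0.5, 10.0, 26.0, -4.0, -0.0, -0.5, 10.0, 26.0, -4.0, -0.0, -0.5, 10.0, 26.0, -4.0, -0.0, -0.5, 10.0, 27.0, -4.0, -0.0, -0.5, 10.0, 27.0, -3.0, -0.0, -0.5, 10.0, 27.0, -3.0, -0.0, -0.5, 10.0, 27.0, -3.0, -0.0, -0.5, 10.0, 27.0, -3.0, -0.0, -0.5, 10.0, 27.0, -2.0, -0.0, -0.5, 10.0, 27.0, -2.0, -0.0, -0.5, 10.0, 27.0, -2.0, -0.0, -0.5]
1 [10.0, 27.0, -2.0, -0.0, -0.5]
```

View pics/side3.png

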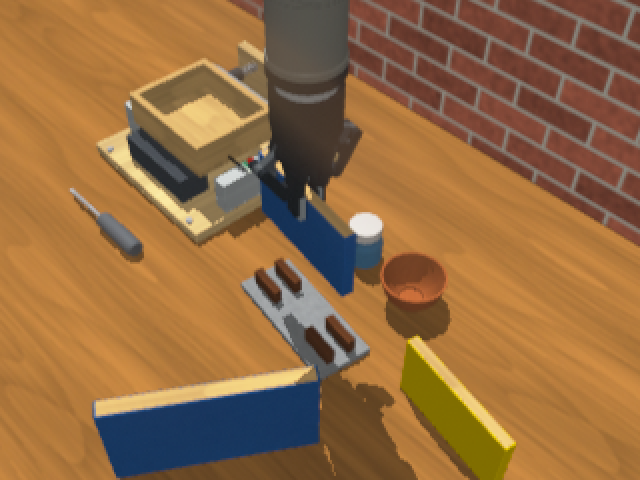

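The panel hangs upright in the jaws, clear of the holder posts, around (310,235). The holder is empty. Carrying it to the front of the jig.

>>> apply_moves(increments=[10, 12, -2, 0, 0, 10, 26, -4, -1, -0.5, 10, 26, -4, -1, -0.5, 10, 26, -4, -1, -0.5, 10, 26, -4, -1, -0.5, 10, 27, -3, -1, -0.5, 10, 27, -3, -1, -0.5, 10, 27, -3, -1, -0.5, 10, 27, -3, -1, -0.5, 10, 27, -3, 0, -0.5, 10, 27, -2, 0, -0.5, 10, 22, -2, 0, -0.5])

```text
t: 10.07
eef_pos: [0.4934, 0.1337, 0.2123]
tool_rot: [-0.003, 0.728, 0.685, 0.003]
contact_force: [0.2, -0.1, -2.2]
gripper_width: 0.172
```

>>> apply_moves(increments=[10, 10, 0, 0, 0, 10, 0, 0, 0, 0, 10, 0, 0, 0, 0])

```text
t: 10.45
eef_pos: [0.4934, 0.1448, 0.2118]
tool_rot: [-0.003, 0.728, 0.686, 0.002]
contact_force: [0.4, -0.5, -2.5]
gripper_width: 0.179
```

```bash
python3 - <<'E'
from h import *
st()
a=np.deg2rad(-2.6); ux=np.array([np.cos(a),np.sin(a)]); t=np.array([.5436,.1598])-.030*ux
print(t); plan([((*t,.20),-2.6)],10,15)
for n in ["side","top"]:
    im,d=read_camera(n); cv2.imwrite(f"pics/{n}4.png",im[60:300,80:400].repeat(2,0).repeat(2,1)); np.savez(f"{n}4.npz",im=im,d=d)
E
```

```text
t 10.45 p [493.4 144.8 211.8] yaw -3.38 tilt [-0.0015  0.0078] F [ 0.4  -0.52 -2.46] w 15.3 q [-0.79  0.24  0.46  1.98 -0.14  0.94 -0.32]
[0.51363088 0.16116089]
2 [10.0, 9.0, 10.0, 6.0, -0.4, 10.0, 9.0, 10.0, 6.0, -0.4]
```

View pics/side4.png

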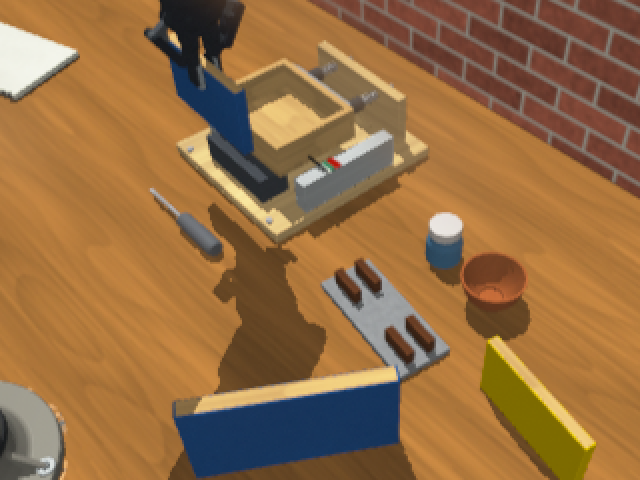

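View pics/top4.png

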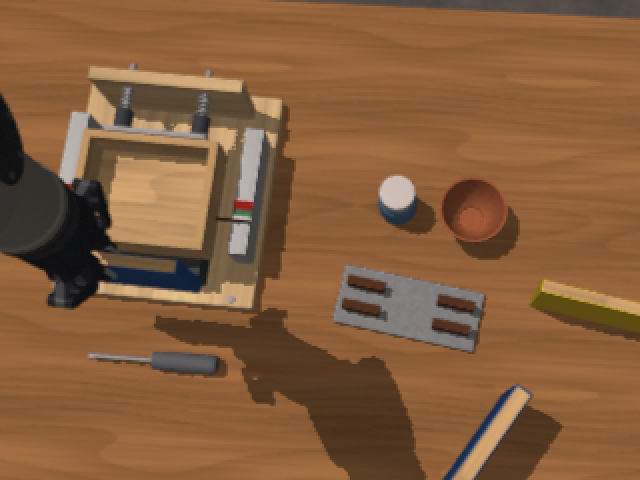

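The panel is held upright in front of the box at side (210,100), with the ledge free below it. The needles are in white and the bystanders haven't moved. Next I'll measure the panel in the hand.

```bash
cat > meas.py <<'E'
from h import *
a=np.deg2rad(-2.6); ux=np.array([np.cos(a),np.sin(a)]); uy=np.array([-np.sin(a),np.cos(a)]); O=np.array([.5436,.1598])
def panel(n,im,d):
    P=cloud(n,d); hsv=cv2.cvtColor(im,cv2.COLOR_BGR2HSV)
    blue=(abs(hsv[...,0].astype(int)-110)<14)&(hsv[...,1]>120)&(hsv[...,2]>35)&(d>0)
    X=(P[...,:2]-O)@ux*1000; Y=(P[...,:2]-O)@uy*1000; Z=P[...,2]*1000
    near=(X>-120)&(X<40)&(abs(Y)<140)&(Z>40)&(Z<280)
    m=blue&near; x,y,z=X[m],Y[m],Z[m]
    if len(x)<50: print(n,"few",len(x)); return
    A=np.c_[np.ones_like(y),y,z-z.mean()]
    w=np.ones(len(x),bool)
    for _ in range(4):
        c=np.linalg.lstsq(A[w],x[w],rcond=None)[0]; r=x-A@c; w=abs(r)<max(2.5*np.std(r[w]),1)
    print(n,len(x),"face x@y=0 %.1f yaw err deg %.2f tilt dx/dz %.3f"%(c[0],-np.degrees(np.arctan(c[1])),c[2]),"y range",np.round(np.percentile(y[w],[1,99]),1),"z",np.round(np.percentile(z[w],[1,99]),1), "meanz",round(z.mean(),1))
    # bottom edge z by y near
    print("  bottom z by y",[(yy,np.round(np.percentile(z[w&(abs(y-yy)<8)],2),1)) for yy in range(-75,80,25) if (w&(abs(y-yy)<8)).sum()>8])
E
python3 - <<'E'
from meas import *
for n in ["side","top"]: panel(n,*load(n,"4"))
E
```

```text
side 812 face x@y=0 -55.7 yaw err deg -0.38 tilt dx/dz 0.006 y range [-101.4   65.2] z [150.1 239.2] meanz 189.6
  bottom z by y [(-75, np.float64(151.1)), (-50, np.float64(150.5)), (-25, np.float64(150.9)), (0, np.float64(151.9)), (25, np.float64(152.6)), (50, np.float64(153.5))]
top 339 face x@y=0 -60.6 yaw err deg 1.24 tilt dx/dz 0.001 y range [-101.9  -14.2] z [165.5 244.6] meanz 206.1
  bottom z by y [(-75, np.float64(171.7)), (-50, np.float64(169.1)), (-25, np.float64(165.8))]
```

```bash
python3 - <<'E'
from h import *
plan([((.5286,.1605,.205),-2.6)],10,12)
E
```

```text
4 [10.0, 4.0, 9.0, 2.0, -0.2, 10.0, 4.0, 9.0, 2.0, -0.2, 10.0, 4.0, 9.0, 2.0, -0.2, 10.0, 4.0, 9.0, 2.0, -0.2]
```

>>> apply_moves(increments=[10, 4, 9, 1, -0.2, 10, 4, 9, 1, -0.2, 10, 4, 9, 2, -0.2, 10, 4, 8, 2, -0.2, 10, 0, 0, 0, 0, 10, 0, 0, 0, 0])

```text
t: 11.3
eef_pos: [0.5328, 0.1586, 0.2053]
tool_rot: [-0.003, 0.723, 0.69, 0.002]
contact_force: [-0.1, 0.1, -2.2]
gripper_width: 0.171
```

```bash
python3 - <<'E'
from meas import *
st();plan([((.5286,.1605,.150),-2.6)],10,9.5)
for n in ["side","top"]: panel(n,*read_camera(n))
E
```

```text
t 11.3 p [532.8 158.6 205.3] yaw -2.68 tilt [-0.0011  0.0074] F [-0.11  0.06 -2.23] w 14.6 q [-0.76  0.33  0.45  1.9  -0.18  0.96 -0.27]
6 [10.0, 0.2, -0.7, 9.2, -0.0, 10.0, 0.2, -0.7, 9.2, -0.0, 10.0, 0.2, -0.7, 9.2, -0.0, 10.0, 0.2, -0.7, 9.2, -0.0, 10.0, 0.2, -0.7, 9.2, -0.0, 10.0, 0.2, -0.7, 9.2, -0.0]
side 803 face x@y=0 -17.3 yaw err deg 0.09 tilt dx/dz 0.004 y range [-85.8  80.1] z [143.7 232.8] meanz 184.7
  bottom z by y [(-75, np.float64(145.7)), (-50, np.float64(143.8)), (-25, np.float64(144.8)), (0, np.float64(144.2)), (25, np.float64(144.2)), (50, np.float64(144.7)), (75, np.float64(146.2))]
top 480 face x@y=0 -20.6 yaw err deg 0.03 tilt dx/dz 0.008 y range [-85.5  76.8] z [144.8 236.6] meanz 193.0
  bottom z by y [(-75, np.float64(145.8)), (-50, np.float64(146.7)), (-25, np.float64(145.8)), (0, np.float64(146.4)), (75, np.float64(189.1))]
```

>>> apply_moves(increments=[10, 1, -4, 9, 0, 10, 0, 0, 12, 0, 10, 0, 0, 12, 0, 10, 0, 0, 12, 0, 10, 0, 0, 8, 0, 10, 0, 0, 4, 0, 10, 0, 0, 0, 0, 10, 0, 0, 0, 0])

```text
t: 12.4
eef_pos: [0.5275, 0.1602, 0.1439]
tool_rot: [-0.003, 0.723, 0.69, 0.002]
contact_force: [0.1, 0.8, -1.8]
gripper_width: 0.169
```

```bash
python3 - <<'E'
from meas import *
st();plan([((.5286,.1605,.124),-2.6)],10,9.5)
for n in ["side","top"]:
    im,d=read_camera(n); panel(n,im,d); cv2.imwrite(f"pics/{n}5.png",im[60:240,90:330].repeat(3,0).repeat(3,1))
E
```

```text
t 12.4 p [527.5 160.2 143.9] yaw -2.67 tilt [-0.002   0.0074] F [ 0.05  0.8  -1.83] w 14.4 q [-0.73  0.4   0.42  1.96 -0.23  0.83 -0.24]
3 [10.0, 0.1, 0.4, 6.6, -0.0, 10.0, 0.1, 0.4, 6.6, -0.0, 10.0, 0.1, 0.4, 6.6, -0.0]
side 727 face x@y=0 -22.4 yaw err deg 0.28 tilt dx/dz 0.002 y range [-85.3  80.8] z [ 81.4 170.8] meanz 121.0
  bottom z by y [(-75, np.float64(81.7)), (-50, np.float64(83.4)), (-25, np.float64(85.0)), (0, np.float64(83.2)), (25, np.float64(83.5)), (50, np.float64(81.5)), (75, np.float64(83.3))]
top 384 face x@y=0 -25.9 yaw err deg 0.09 tilt dx/dz 0.011 y range [-84.5  77.5] z [ 84. 176.] meanz 131.3
  bottom z by y [(-75, np.float64(87.0)), (-50, np.float64(88.1)), (-25, np.float64(84.0)), (0, np.float64(83.8)), (75, np.float64(121.8))]
```

View pics/side5.png

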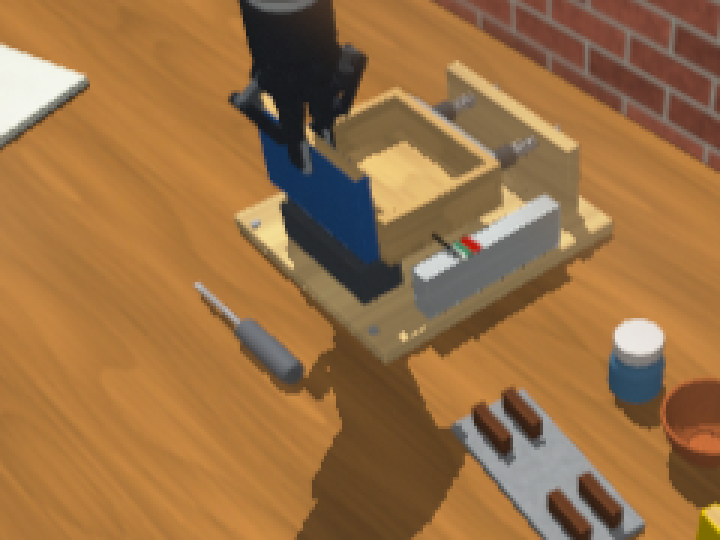

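The panel hangs about 20 mm above the ledge, square and centred on the box, with a gap of roughly 8 mm. The needle is still in white at (440,240). Lowering gently to contact.

>>> apply_moves(increments=[10, 0, 1, 7, 0, 10, 0, 0, 7, 0, 10, 0, 0, 0, 0, 10, 0, 0, 2, 0, 10, 0, 0, 0, 0])

```text
t: 13.12
eef_pos: [0.5287, 0.1605, 0.1271]
tool_rot: [-0.003, 0.723, 0.691, 0.002]
contact_force: [-0.0, -0.2, -2.0]
gripper_width: 0.171
```

>>> apply_moves(increments=[10, 0, 0, 1.5, 0, 10, 0, 0, 0, 0])

```text
t: 13.38
eef_pos: [0.5288, 0.1605, 0.1256]
tool_rot: [-0.003, 0.723, 0.691, 0.002]
contact_force: [0.6, -0.1, -2.5]
gripper_width: 0.176
```

>>> apply_moves(increments=[10, 0, 0, 1.2, 0, 10, 0, 0, 0, 0])

```text
t: 13.62
eef_pos: [0.5289, 0.1606, 0.1245]
tool_rot: [-0.003, 0.723, 0.69, 0.002]
contact_force: [0.4, -0.3, -2.0]
gripper_width: 0.171
```

>>> apply_moves(increments=[10, 0, 0, 1, 0, 10, 0, 0, 0, 0])

```text
t: 13.88
eef_pos: [0.5292, 0.1605, 0.1243]
tool_rot: [-0.003, 0.723, 0.69, 0.003]
contact_force: [0.0, 0.4, -1.6]
gripper_width: 0.173
```

>>> apply_moves(increments=[10, 0, 0, 1, 0, 10, 0, 0, 1, 0])

```text
t: 14.12
eef_pos: [0.5294, 0.1604, 0.1241]
tool_rot: [-0.004, 0.724, 0.69, 0.003]
contact_force: [-5.1, -1.1, 12.6]
gripper_width: 0.173
```

```bash
python3 - <<'E'
from meas import *
st()
for n in ["side","top"]:
    im,d=read_camera(n); panel(n,im,d); cv2.imwrite(f"pics/{n}6.png",im[60:240,90:330].repeat(3,0).repeat(3,1))
st()
E
```

```text
t 14.12 p [529.4 160.4 124.1] yaw -2.71 tilt [-0.0009  0.0096] F [-5.09 -1.07 12.61] w 14.7 q [-0.72  0.43  0.4   1.97 -0.25  0.79 -0.22]
side 700 face x@y=0 -20.7 yaw err deg 0.15 tilt dx/dz 0.010 y range [-84.7  80.9] z [ 59.  150.9] meanz 101.6
  bottom z by y [(-75, np.float64(61.5)), (-50, np.float64(59.5)), (-25, np.float64(59.1)), (0, np.float64(63.0)), (25, np.float64(60.3)), (50, np.float64(59.6)), (75, np.float64(63.7))]
top 358 face x@y=0 -24.1 yaw err deg 0.09 tilt dx/dz 0.011 y range [-84.1  77.5] z [ 65.  156.7] meanz 112.2
  bottom z by y [(-75, np.float64(65.4)), (-50, np.float64(69.2)), (-25, np.float64(65.6)), (0, np.float64(67.0)), (75, np.float64(97.7))]
t 14.22 p [529.4 160.4 124.1] yaw -2.71 tilt [-0.0008  0.0097] F [-3.75 -1.32 10.43] w 14.8 q [-0.72  0.43  0.4   1.97 -0.25  0.79 -0.22]
```

View pics/side6.png

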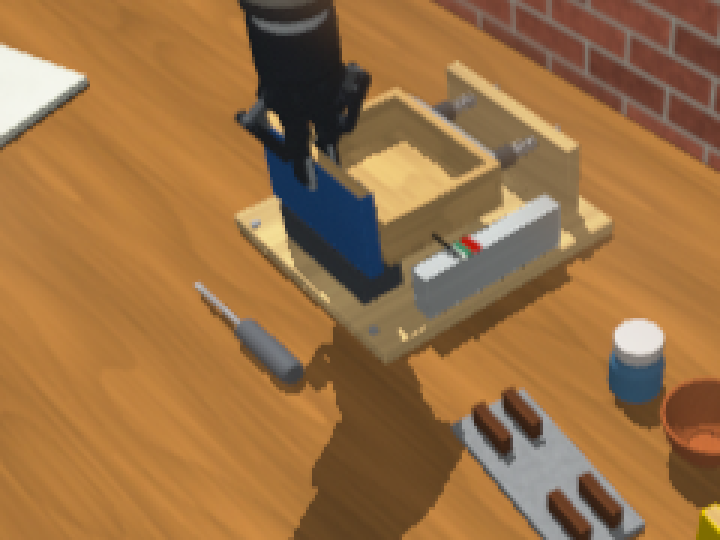

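It rests on the ledge (Fz +12 N, face about 6 mm from the box), square and centred, with the needle in white. I'll hold it for a moment with less down force, then start pushing.

>>> apply_moves(increments=[10, 0, 0, 0.6, 0, 10, 0, 0, 0.6, 0, 10, 0, 0, 0.5, 0])

```text
t: 14.6
eef_pos: [0.5294, 0.1604, 0.1241]
tool_rot: [-0.004, 0.724, 0.69, 0.003]
contact_force: [-2.8, -0.9, 6.1]
gripper_width: 0.17
```

>>> apply_moves(increments=[10, 0, 1.5, 0.2, 0, 10, 0, 1.5, 0.2, 0, 10, 0, 1.5, 0.2, 0])

```text
t: 14.98
eef_pos: [0.5302, 0.1604, 0.1241]
tool_rot: [-0.007, 0.723, 0.69, 0.0]
contact_force: [-5.4, -0.4, 7.0]
gripper_width: 0.173
```

>>> apply_moves(increments=[10, 0, 0, -0.5, 0, 10, 0, 0, 0, 0])

```text
t: 15.22
eef_pos: [0.5302, 0.1604, 0.1243]
tool_rot: [-0.007, 0.723, 0.69, 0.0]
contact_force: [-0.1, -0.1, -3.5]
gripper_width: 0.176
```

```bash
python3 - <<'E'
from meas import *
st()
for n in ["side","top"]:
    im,d=read_camera(n); panel(n,im,d)
st()
E
```

```text
t 15.22 p [530.2 160.4 124.3] yaw -2.66 tilt [-0.0095  0.0112] F [-0.09 -0.11 -3.49] w 15.0 q [-0.71  0.43  0.4   1.96 -0.25  0.8  -0.21]
side 717 face x@y=0 -19.9 yaw err deg 0.08 tilt dx/dz 0.014 y range [-83.9  81.4] z [ 59.2 151.1] meanz 101.6
  bottom z by y [(-75, np.float64(61.2)), (-50, np.float64(61.1)), (-25, np.float64(60.9)), (0, np.float64(58.2)), (25, np.float64(60.1)), (50, np.float64(59.4)), (75, np.float64(62.0))]
top 377 face x@y=0 -23.5 yaw err deg 0.09 tilt dx/dz 0.017 y range [-84.4  78.1] z [ 65.2 157. ] meanz 113.2
  bottom z by y [(-75, np.float64(65.7)), (-50, np.float64(65.9)), (-25, np.float64(67.3)), (0, np.float64(64.1)), (75, np.float64(92.5))]
t 15.32 p [530.1 160.4 124.3] yaw -2.67 tilt [-0.0097  0.0111] F [-0.7  -0.49 -1.99] w 14.9 q [-0.71  0.43  0.4   1.96 -0.25  0.8  -0.21]
```

>>> apply_moves(increments=[10, 0, 2.5, -0.2, 0, 10, 0, 2.5, 0, 0])

```text
t: 15.58
eef_pos: [0.5354, 0.1602, 0.1242]
tool_rot: [-0.007, 0.723, 0.69, 0.0]
contact_force: [0.6, -0.8, -1.9]
gripper_width: 0.177
```

```bash
python3 - <<'E'
from meas import *
st()
E
```

```text
t 15.57 p [535.4 160.2 124.2] yaw -2.66 tilt [-0.0096  0.0109] F [ 0.65 -0.77 -1.9 ] w 15.1 q [-0.71  0.44  0.4   1.95 -0.25  0.8  -0.21]
```

>>> apply_moves(increments=[10, 0, 3, 0, 0, 10, 0, 3, 0, 0])

```text
t: 15.82
eef_pos: [0.5382, 0.16, 0.1242]
tool_rot: [-0.01, 0.723, 0.691, -0.003]
contact_force: [-9.9, 0.2, 10.4]
gripper_width: 0.175
```

```bash
python3 - <<'E'
from meas import *
st()
E
```

```text
t 15.82 p [538.2 160.  124.2] yaw -2.62 tilt [-0.0182  0.0109] F [-9.89  0.24 10.41] w 15.0 q [-0.7   0.45  0.4   1.94 -0.26  0.82 -0.2 ]
```

>>> apply_moves(increments=[10, 0, 0.5, -0.8, 0])

```text
t: 15.95
eef_pos: [0.5381, 0.16, 0.1247]
tool_rot: [-0.011, 0.723, 0.691, -0.003]
contact_force: [-1.0, 0.9, -3.4]
gripper_width: 0.175
```

```bash
python3 - <<'E'
from meas import *
st()
for n in ["side","top"]:
    im,d=read_camera(n); panel(n,im,d); cv2.imwrite(f"pics/{n}7.png",im[60:240,90:330].repeat(3,0).repeat(3,1)); np.savez(f"{n}7.npz",im=im,d=d)
st()
E
```

```text
t 15.95 p [538.1 160.  124.7] yaw -2.61 tilt [-0.0197  0.0107] F [-0.99  0.89 -3.39] w 14.9 q [-0.7   0.45  0.4   1.94 -0.26  0.82 -0.2 ]
side 733 face x@y=0 -12.4 yaw err deg 0.19 tilt dx/dz 0.025 y range [-84.   81.8] z [ 59.6 151.6] meanz 101.6
  bottom z by y [(-75, np.float64(63.3)), (-50, np.float64(61.2)), (-25, np.float64(61.7)), (0, np.float64(59.8)), (25, np.float64(59.6)), (50, np.float64(60.8)), (75, np.float64(64.8))]
top 423 face x@y=0 -15.6 yaw err deg 0.09 tilt dx/dz 0.028 y range [-83.7  78.1] z [ 64.6 157.1] meanz 112.7
  bottom z by y [(-75, np.float64(65.4)), (-50, np.float64(66.4)), (-25, np.float64(68.0)), (0, np.float64(65.0)), (75, np.float64(80.5))]
t 16.05 p [538.3 160.  124.7] yaw -2.62 tilt [-0.0192  0.0107] F [-2.3   0.27 -2.09] w 14.9 q [-0.7   0.45  0.4   1.94 -0.26  0.82 -0.2 ]
```

View pics/side7.png

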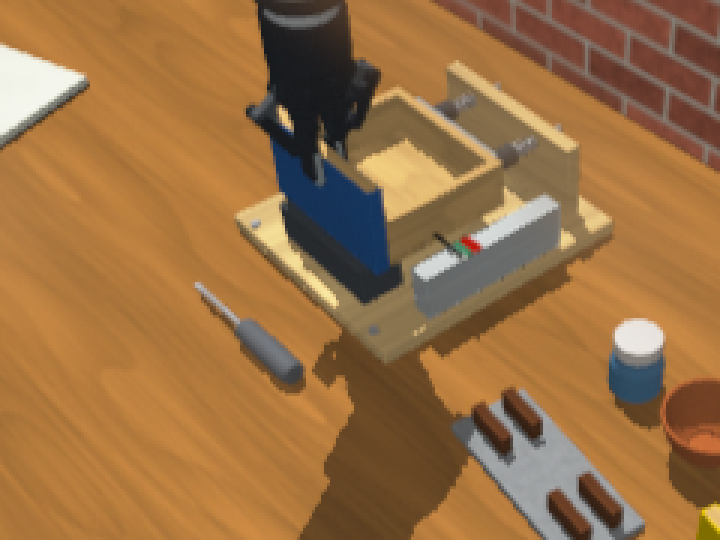

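View pics/top7.png

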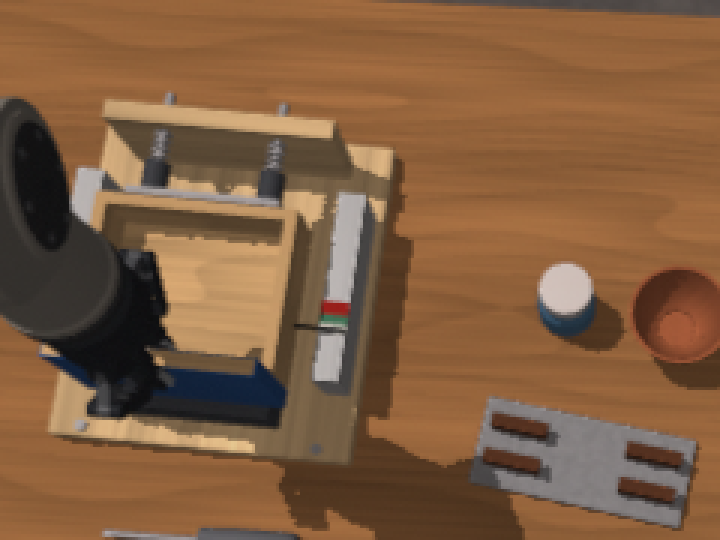

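>>> apply_moves(increments=[10, 0, 5, -0.2, 0, 10, 0, 5, -0.2, 0])

```text
t: 16.3
eef_pos: [0.5456, 0.1597, 0.1245]
tool_rot: [-0.013, 0.723, 0.691, -0.006]
contact_force: [-10.0, 0.2, 4.9]
gripper_width: 0.173
```

```bash
python3 - <<'E'
from meas import *
st()
im,d=read_camera("top"); panel("top",im,d)
st()
E
```

```text
t 16.3 p [545.6 159.7 124.5] yaw -2.59 tilt [-0.0258  0.0105] F [-10.03   0.21   4.91] w 14.8 q [-0.69  0.46  0.4   1.91 -0.26  0.83 -0.19]
top 464 face x@y=0 -8.2 yaw err deg 0.10 tilt dx/dz 0.034 y range [-84.1  80.4] z [ 64. 157.] meanz 114.0
  bottom z by y [(-75, np.float64(70.6)), (-50, np.float64(69.2)), (-25, np.float64(69.7)), (0, np.float64(66.1)), (75, np.float64(80.1))]
t 16.35 p [545.9 159.6 124.5] yaw -2.59 tilt [-0.0258  0.0104] F [-7.82 -0.05  3.99] w 14.6 q [-0.69  0.46  0.4   1.91 -0.26  0.83 -0.19]
```

>>> apply_moves(increments=[10, 0, 3, -0.4, 0])

```text
t: 16.48
eef_pos: [0.5465, 0.1596, 0.1244]
tool_rot: [-0.015, 0.723, 0.691, -0.008]
contact_force: [-11.2, 0.2, 5.3]
gripper_width: 0.172
```

```bash
python3 - <<'E'
from meas import *
st()
for i in range(3): read_camera("side"); st()
for n in ["side","top"]:
    im,d=read_camera(n); panel(n,im,d); cv2.imwrite(f"pics/{n}8.png",im[60:240,90:330].repeat(3,0).repeat(3,1)); np.savez(f"{n}8.npz",im=im,d=d)
    P=cloud(n,d); Q=P[d>0]; X=(Q[:,:2]-O)@ux*1000; Y=(Q[:,:2]-O)@uy*1000; Z=Q[:,2]*1000
    m=(abs(Y)<60)&(Z>100)&(Z<110)&(X>40)&(X<146); print("inner back wall / rear", np.round(np.percentile(X[(abs(Y)<70)&(Z>111)&(Z<121)&(X>100)&(X<190)],[2,50,98]),1))
    im0,d0=load(n); P=cloud(n,d0); Q=P[d0>0]; X=(Q[:,:2]-O)@ux*1000; Y=(Q[:,:2]-O)@uy*1000; Z=Q[:,2]*1000
    print("  at start", np.round(np.percentile(X[(abs(Y)<70)&(Z>111)&(Z<121)&(X>100)&(X<190)],[2,50,98]),1))
E
```

```text
t 16.48 p [546.5 159.6 124.4] yaw -2.57 tilt [-0.0317  0.0102] F [-11.2    0.18   5.27] w 14.7 q [-0.69  0.47  0.4   1.91 -0.26  0.84 -0.19]
t 16.52 p [546.7 159.6 124.4] yaw -2.57 tilt [-0.0317  0.0102] F [-9.69 -0.11  6.13] w 14.8 q [-0.69  0.47  0.4   1.91 -0.26  0.84 -0.19]
t 16.57 p [546.7 159.6 124.4] yaw -2.57 tilt [-0.0314  0.0103] F [-9.42  0.46  4.67] w 14.9 q [-0.69  0.47  0.4   1.91 -0.26  0.84 -0.19]
t 16.62 p [546.6 159.6 124.4] yaw -2.58 tilt [-0.0314  0.0103] F [-8.84 -0.26  4.43] w 14.8 q [-0.69  0.47  0.4   1.91 -0.26  0.84 -0.19]
side 752 face x@y=0 -4.2 yaw err deg 0.14 tilt dx/dz 0.036 y range [-84.1  82.9] z [ 59.2 151.5] meanz 101.4
  bottom z by y [(-75, np.float64(62.9)), (-50, np.float64(59.6)), (-25, np.float64(61.1)), (0, np.float64(59.0)), (25, np.float64(62.1)), (50, np.float64(59.0)), (75, np.float64(63.0))]
inner back wall / rear [140.3 145.  152.4]
  at start [130.5 135.3 147. ]
top 475 face x@y=0 -7.3 yaw err deg 0.09 tilt dx/dz 0.041 y range [-84.   80.3] z [ 64.6 157. ] meanz 113.8
  bottom z by y [(-75, np.float64(65.1)), (-50, np.float64(68.7)), (-25, np.float64(69.5)), (0, np.float64(65.0)), (75, np.float64(79.0))]
inner back wall / rear [137.8 143.  155.5]
  at start [127.6 133.  145.7]
```

View pics/top8.png

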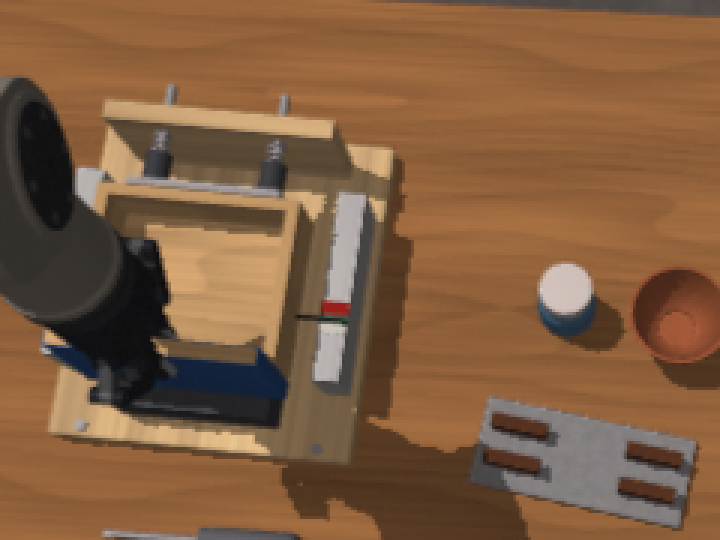

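View pics/side8.png

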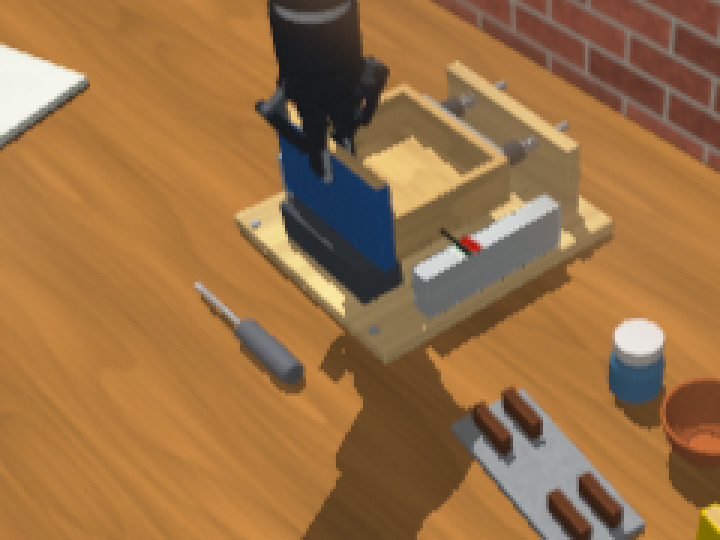

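In the top view the needle is at (325,317), over the green band. The box has moved about 10 mm and the panel is flush at the rim, leaning 0.04 rad. One more row should bring it to mid-green. After that I'll hold that target without moving.

>>> apply_moves(increments=[10, 0, 5, -0.5, 0])

```text
t: 16.85
eef_pos: [0.5482, 0.1596, 0.1244]
tool_rot: [-0.017, 0.723, 0.691, -0.011]
contact_force: [-14.3, -0.3, 9.1]
gripper_width: 0.176
```

```bash
python3 - <<'E'
from meas import *
st()
for i in range(6): read_camera("side")
st()
for n in ["side","top"]:
    im,d=read_camera(n); panel(n,im,d); cv2.imwrite(f"pics/{n}9.png",im[60:240,90:330].repeat(3,0).repeat(3,1)); np.savez(f"{n}9.npz",im=im,d=d)
    P=cloud(n,d); Q=P[d>0]; X=(Q[:,:2]-O)@ux*1000; Y=(Q[:,:2]-O)@uy*1000; Z=Q[:,2]*1000
    print("rear", np.round(np.percentile(X[(abs(Y)<70)&(Z>111)&(Z<121)&(X>100)&(X<190)],[2,50,98]),1))
st()
E
```

```text
t 16.85 p [548.2 159.6 124.4] yaw -2.55 tilt [-0.0391  0.0102] F [-14.31  -0.28   9.12] w 15.0 q [-0.68  0.47  0.4   1.9  -0.27  0.85 -0.19]
t 17.15 p [548.5 159.5 124.4] yaw -2.56 tilt [-0.0383  0.0102] F [-11.7    0.33   7.5 ] w 15.0 q [-0.68  0.47  0.4   1.9  -0.27  0.85 -0.19]
side 768 face x@y=0 -2.5 yaw err deg 0.21 tilt dx/dz 0.045 y range [-83.9  83.5] z [ 59.5 150.9] meanz 101.5
  bottom z by y [(-75, np.float64(61.7)), (-50, np.float64(62.6)), (-25, np.float64(61.2)), (0, np.float64(59.0)), (25, np.float64(60.8)), (50, np.float64(60.5)), (75, np.float64(66.1))]
rear [142.5 147.4 157.6]
top 494 face x@y=0 -5.5 yaw err deg 0.06 tilt dx/dz 0.047 y range [-83.7  80.4] z [ 63.8 155.9] meanz 113.3
  bottom z by y [(-75, np.float64(64.8)), (-50, np.float64(70.5)), (-25, np.float64(64.5)), (0, np.float64(67.4)), (75, np.float64(78.6))]
rear [139.4 145.2 159.1]
t 17.25 p [548.5 159.5 124.4] yaw -2.56 tilt [-0.0382  0.0102] F [-12.53  -0.3    6.84] w 14.7 q [-0.68  0.47  0.4   1.9  -0.27  0.85 -0.19]
```

View pics/top9.png

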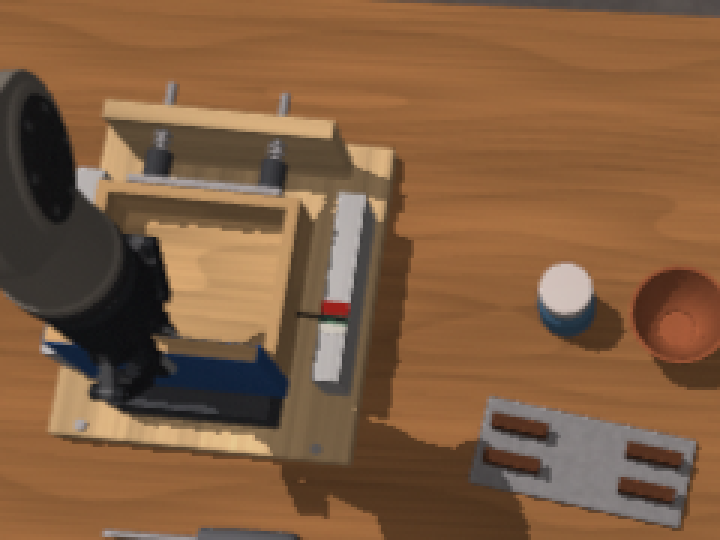

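View pics/side9.png

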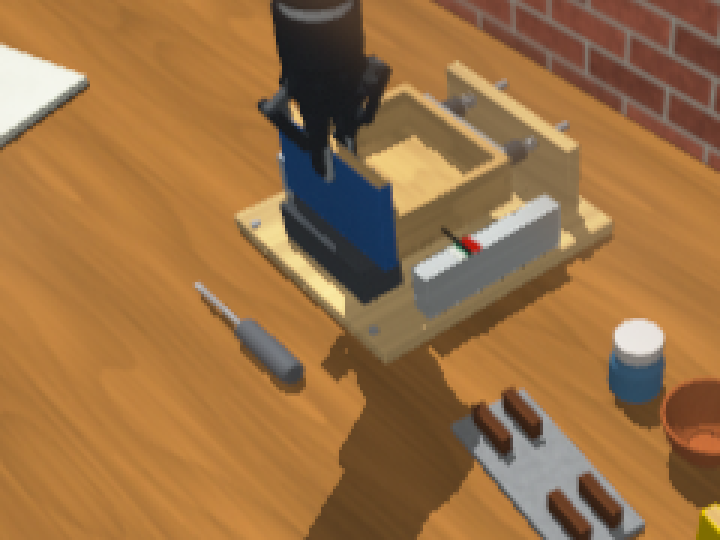

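The needle is mid-green, the box is back about 12 mm on both cameras, and Fx is about -12 N. Holding this target for three seconds and more with camera calls only.

```bash
python3 - <<'E'
from meas import *
F=[];p=[]
for i in range(64):
    im,d=read_camera("top"); o=get_obs(); F.append(o["contact_force"]); p.append(o["eef_pos"])
    if i%16==15: st()
F=np.array(F);p=np.array(p)*1000; print("F mean",F.mean(0).round(2),"min/max Fx",F[:,0].min().round(1),F[:,0].max().round(1),"ptp pos",np.ptp(p,0).round(2))
for n in ["side","top"]:
    im,d=read_camera(n); panel(n,im,d)
    P=cloud(n,d); Q=P[d>0]; X=(Q[:,:2]-O)@ux*1000; Y=(Q[:,:2]-O)@uy*1000; Z=Q[:,2]*1000
    print("rear", np.round(np.percentile(X[(abs(Y)<70)&(Z>111)&(Z<121)&(X>100)&(X<190)],[2,50,98]),1))
    for t in ["jar","bowl","screwdriver"]:
        for r in outline_of(n,t)[:1]: print(n,t,np.round(np.median(P[r["pixels"]&(d>0)],0),3))
E
```

```text
t 18.05 p [548.5 159.5 124.4] yaw -2.56 tilt [-0.0382  0.0102] F [-12.19   0.09   6.41] w 14.6 q [-0.68  0.47  0.4   1.9  -0.27  0.85 -0.19]
t 18.85 p [548.5 159.5 124.4] yaw -2.56 tilt [-0.0383  0.0102] F [-11.85   0.32   6.76] w 14.9 q [-0.68  0.47  0.4   1.9  -0.27  0.85 -0.19]
t 19.65 p [548.5 159.5 124.4] yaw -2.55 tilt [-0.0382  0.0102] F [-11.61   0.06   6.56] w 14.9 q [-0.68  0.47  0.4   1.9  -0.27  0.85 -0.19]
t 20.45 p [548.5 159.5 124.4] yaw -2.56 tilt [-0.0382  0.0102] F [-12.29   0.07   6.7 ] w 14.5 q [-0.68  0.47  0.4   1.9  -0.27  0.85 -0.19]
F mean [-11.83   0.     6.66] min/max Fx -12.7 -10.7 ptp pos [0.07 0.08 0.05]
side 771 face x@y=0 -2.5 yaw err deg 0.13 tilt dx/dz 0.043 y range [-83.9  82.5] z [ 59.4 151.5] meanz 101.5
  bottom z by y [(-75, np.float64(61.6)), (-50, np.float64(59.9)), (-25, np.float64(60.8)), (0, np.float64(59.9)), (25, np.float64(59.3)), (50, np.float64(59.7)), (75, np.float64(64.6))]
rear [142.  147.4 155.1]
side jar [ 0.633 -0.163  0.048]
side bowl [ 0.648 -0.245  0.031]
side screwdriver [0.412 0.101 0.022]
top 497 face x@y=0 -5.5 yaw err deg 0.10 tilt dx/dz 0.047 y range [-83.5  80.2] z [ 64.7 156.4] meanz 113.7
  bottom z by y [(-75, np.float64(64.5)), (-50, np.float64(66.5)), (-25, np.float64(65.3)), (0, np.float64(65.7)), (75, np.float64(80.5))]
rear [139.7 145.  158.7]
top jar [ 0.634 -0.155  0.064]
top bowl [ 0.639 -0.257  0.023]
top screwdriver [0.411 0.105 0.024]
```

```bash
python3 - <<'E'
from h import *
print(hand_in())
E
```

```text
the job is handed in; nothing more can be done
None
```

I took the smaller blue panel out of the holder, stood it on the steel ledge centred and square to the box, and pressed it against the box. I handed the job in at about 21 s while still holding the push; no verdict was reported.

**What the last checks showed:**
- **Push:** both cameras put the box back about 12 mm, with the needle mid-green. The wrist force along the push averaged 11.8 N (10.7–12.7 N), and the tool stayed within 0.1 mm for over 3 s.
- **Fit:** the panel is square to about 0.2°, centred within about 1–2 mm, and its underside is at ledge height.
- **Bystanders:** the bowl and jar did not move. The screwdriver's measured centre came out 7–11 mm off along its length. It sits in the same place in the pictures, so I put that down to an imperfect outline, and it is well under the 40 mm limit.

**Not perfect:**
- **Lean:** the panel leans about 0.045 rad, top towards the box, because the wrist gave a little each time I pushed. It touches at the rim and stands about 2.5 mm off the box at the bottom. That is within the 0.08 rad and 12 mm limits, but not perfectly flat.
- **Ledge friction:** part of the push (about 6.7 N upward at the wrist) went through the ledge, so the force on the box may differ a little from the wrist reading.
- **Camera differences:** the two cameras disagreed by about 3 mm along the pressing direction, so I averaged them.

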